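# Bring the valve parts to the dismantled tap

### The job

Pick the spare spout (the one with a flange round its middle) out of the spares bin and stand it, base first, fully down in the empty socket of the valve-parts tray; leave the other fittings in the bin. Then lift the tray by its grip, without tipping it so that the loose steel ball stays in its shallow pocket, and bring it over the middle of the cutting mat with the dismantled tap. Finish while still holding it there, level and still, about a hand's breadth (10 cm) above the mat: do not put it down.

Things in the scene. Friction and masses are not known exactly. Their poses are not given: they have to be found in the camera images.
- valve_tray: loose carrier for valve parts, 0.26 kg: white plastic plate 196 (x) by 90 (y) by 16 mm with a black flat-sided grip over its middle, where it balances. Grip: 52 mm long (x), 14 mm thick (y), from 48 to 80 mm above the underside, on two steel pins; pinch it across y from above. Origin: centre of the underside, z up; the spout socket lies to -x, the ball pocket to +x.
- spout_socket (a point): centre of the mouth of the tray's empty blind round socket, 35 mm wide and 10 mm deep, in the tray's top face (16 mm above its underside), 60 mm from the tray's middle.
- ball_pocket (a point): centre of the mouth of the tray's round ball pocket, 33 mm wide and only 3 mm deep, in the tray's top face, 60 mm from the tray's middle on the other side.
- valve_ball_center (a point): centre of the loose steel valve ball, 25 mm diameter, 64 g, lying in the pocket from the start and free to roll about 4 mm in it; its centre is then 25.5 mm above the tray's underside.
- spare_spout: the spare tap spout: loose cream plastic fitting, 48 mm tall, 40 g, upright in the bin. Lower barrel 28 mm wide, round flange 33 mm wide from 20 to 26 mm above the base (widest, grip here; its sides act as straight slopes from flange to base and top), neck 22 mm. Origin: centre of its base, z up. It stands base first on the socket floor, 10 mm deep, with 3 mm play all round its base.
- parts_bin: open steel spares bin, fixed, 134 (x) by 200 (y) by 36 mm tall, walls and floor 3 mm. Origin: centre of the underside, long side along its y. Five fittings stand or lie in it about 60 mm apart (middle and four corners, in any order), with room for fingers along the bin's y on both sides of each.
- blank_plug: one of the other fittings in the bin: cream blanking plug, 34 mm wide, 32 mm tall, a disc with a short knob. Origin: centre of its base.
- union_nut: another: plain steel ring, 35 mm wide, 15 mm tall, with a 22 mm hole. Origin: centre of its base.
- hose_elbow: another: cream L-shaped hose elbow, about 40 mm a side, 16 mm thick, lying flat. Origin: underside.
- flow_cone: another: cream cone, 33 mm wide at the foot, 30 mm tall. Origin: centre of its base.
- pe_board: thin milky cutting mat, fixed, 155 mm (x) by 225 mm (y) by 4 mm, with the dismantled tap laid out on it (steel tap body 46 mm tall the highest, lever, seal, spanner, all fixed). Origin: centre of the underside on the table.
- pepper_shaker: glass pepper shaker, 43 mm wide, 75 mm tall, a bystander at the back left. Origin: centre of its base, z up.
- toothpick_jar: toothpick jar, 46 mm wide, 66 mm tall, a bystander at the back left. Origin: centre of its base, z up.

How it is judged:
On the way, in this order (a step that is already met when the one before it is completed fails the run):
1. the spare spout is lifted out of the bin (z of spare_spout in the frame of parts_bin above 0.045 m), for 0.1 s.
2. the spout stands in the tray's socket and is let go, the ball still in its pocket (horizontal distance between spare_spout and spout_socket below 0.005 m and z of spare_spout in the frame of valve_tray below 0.01 m and angle between the z axis of spare_spout and the z axis of valve_tray, either way round below 0.12 rad and horizontal distance between valve_ball_center and ball_pocket below 0.012 m and z of valve_ball_center in the frame of valve_tray between 0.02 and 0.032 m and contact force between the fingers and spare_spout below 0.05 N), for 0.2 s.
3. the tray is lifted by its grip with spout and ball aboard (horizontal distance between spare_spout and spout_socket below 0.005 m and z of spare_spout in the frame of valve_tray below 0.01 m and angle between the z axis of spare_spout and the z axis of valve_tray, either way round below 0.12 rad and horizontal distance between valve_ball_center and ball_pocket below 0.012 m and z of valve_ball_center in the frame of valve_tray between 0.02 and 0.032 m and height (world z) of valve_tray above 0.03 m), for 0.2 s.
At the end, for the whole second after the job is handed in: the tray is held by the fingers within 50 mm of the mat's centre (from above), underside 65 to 165 mm above the table, tilt under 0.09 rad, slower than 0.03 m/s, clear of the mat's things; spout down in its socket within 5 mm and 0.12 rad, ball in its pocket, other fittings in the bin (horizontal distance between spare_spout and spout_socket below 0.005 m and z of spare_spout in the frame of valve_tray below 0.01 m and angle between the z axis of spare_spout and the z axis of valve_tray, either way round below 0.12 rad and horizontal distance between valve_ball_center and ball_pocket below 0.012 m and z of valve_ball_center in the frame of valve_tray between 0.02 and 0.032 m and angle between valve_tray's own z axis and vertical below 0.09 rad and horizontal distance between valve_tray and pe_board below 0.05 m and height (world z) of valve_tray between 0.065 and 0.165 m and linear speed of valve_tray below 0.03 m/s and contact force between the fingers and valve_tray above 1 N and contact force between valve_tray and pe_board below 0.1 N and horizontal distance between each of blank_plug, union_nut, hose_elbow, flow_cone and parts_bin below 0.115 m); the arm keeps its last pose, push and grip.
It fails at once if the tray is tipped more than 0.35 rad (angle between valve_tray's own z axis and vertical above 0.35 rad).
It fails at once if the ball leaves its pocket (distance between valve_ball_center and ball_pocket above 0.025 m).
It fails at once if another fitting is taken out of the bin (z of any of blank_plug, union_nut, hose_elbow, flow_cone in the frame of parts_bin above 0.07 m).
It fails at once if the pepper shaker or the toothpick jar is knocked over (angle between any of pepper_shaker, toothpick_jar's own z axis and vertical above 0.5 rad).
It also fails if it takes over 72 s, if anything falls off the work surface, if the arm or the gripper's body presses on something with over 40 N, if the wrist force passes 120 N, or if a joint passes its speed limit or range.

### The arm

A 6-joint arm with a two-finger parallel gripper is mounted at the origin on a cart in front of the work surface, level with it; the furniture and walls round the work are solid. World frame = base frame: x ahead of the robot, y to its left, z up, the work surface at z = 0. Lengths are in m, angles in rad, forces in N, time in s.
With the tool pointing down it reaches from about 0.275 to 0.725 m from the base axis. Payload 15.9 kg.
Tool frame: the origin (TCP) lies between the finger pads; the fingertips stand 17 mm ahead of it and the grasp point (between the pads) lies 2 mm behind it; z points along the fingers, y is the line along which they close (so a half turn about z gives the same grasp; the last joint's range is limited). The gripper opens to 85 mm and grips with 20 to 120 N. Pads are 22 mm wide; open, the fingers measure 114 mm over their backs; the gripper's body (76 mm by 85 mm) begins 54 mm behind the grasp point. The pads swing forward as they close: fully open they stand 13 mm farther back than shut.
Start: joints at [-1.244, 0.213, -0.034, 1.323, 0, 1.571], TCP at [0.161, -0.474, 0.248] pointing down, gripper open.
Joint ranges: [-2.98, 2.98], [-0.74, 1.72], [-1.14, 1.35], [-2.1, 2.04], [-1.57, 1.44], [-3.14, 3.14]. Speed limits (rad/s): [1.89, 1.89, 2.39, 2.57, 3.14, 3.14].

### API

Orientations are given as a rotation vector (axis times angle).
In Python, from station import robot gives the robot as it stands.
- The arm moves only by the shell command python3 -m pendant 'ROWS'. ROWS is JSON, a list that holds one entry, the list of rows, each a list of 5 numbers: the opening, from 0 (shut) to 1 (fully open), then the shift along the tool's x, y, z in m, then the turn about the tool's z in degrees. In form: [[[gripper, dx, dy, dz, yaw], ...]]. A call has 1 to 5 rows; each row is the pose to reach, as a shift and turn from the pose commanded when the call began, along the tool's axes at that moment; what a row does not reach only later rows make up. A row lasts 1/12 s, in which the tool goes at most 41.7 mm and 7.16 degrees, less where a joint would pass 70% of its speed; a pose out of reach is approached as far as the arm can. A call with a gripper value outside its range is refused whole. The fingers move at their own pace and stop on an object; the grip force is fixed at half the most. Time passes only in rows, so rows that repeat a pose let the fingers close. It gives the time, the measured TCP pose, the force, the opening and the grip force at its end, in the units of the state.
- robot.state(): the state, without advancing time (a new reading comes with each control period).
- robot.camera(name): name is "side" or "top"; returns the picture (400x640x3 uint8, blue, green, red); there is no depth.
- robot.camera_model(name): a dict with "K" (3x3 intrinsics, pixels), "dist" ([k1, k2, p1, p2, k3] as OpenCV has them; the pictures are not rectified), "eye" and "attitude" of the camera in the world. Camera axes: x right, y up, looking along -z (the intrinsics and any distortion apply to the point x, -y, -z); pixel columns grow to the right and rows downward; lengths in m; the calibration is good to about 2 mm. A picture is of the moment at which its call begins. camera_model takes no time and is no camera call.
- robot.hand_in(): hands the job in; it is judged then, once.
The state is a dict: "clock": time; "qpos": joint angles; "dq": joint speeds; "joint_efforts": joint torques, N m; "position": TCP position; "tcp_rot": TCP orientation; "ft_force": force on the tool from outside, world axes, zero at the start; "wrist_torque": the same for the moment, N m; "gripper_width": opening from 0.0 (shut) to 1.0 (fully open); "grip_force": force on a finger pad.
Only numpy, scipy, OpenCV 4.12 (cv2) and the standard library are available. Lean on these libraries where they do the work, as an engineer would, in place of code of your own. Each camera call takes 0.05 s, during which the arm holds its last target. There are 200 camera calls.

## Working session

There is one attempt and no reset: what is moved stays moved. The work goes in short steps, Python scripts to look and compute and a shell command to move; the robot and the scene stay as the last step left them, time stands still between calls to the robot, and variables do not carry over. Pictures are saved under pics/ and viewed, at most 10 in all, crops included, and the job is handed in when it is done.

```bash
mkdir -p pics; cat > h.py <<'E'
import numpy as np,cv2
from station import robot
from scipy.spatial.transform import Rotation as R
def att(m):
    a=np.array(m["attitude"],float)
    return a if a.shape==(3,3) else (R.from_rotvec(a).as_matrix() if a.size==3 else R.from_quat(a).as_matrix())
def ray(name,px):
    m=robot.camera_model(name)
    p=cv2.undistortPoints(np.array(px,float).reshape(-1,1,2),np.array(m["K"],float),np.array(m["dist"],float)).reshape(-1,2)
    d=np.c_[p[:,0],-p[:,1],-np.ones(len(p))]@att(m).T
    return np.array(m["eye"]),d
def onplane(name,px,z):
    e,d=ray(name,px); return e+d*((z-e[2])/d[:,2])[:,None]
def proj(name,P):
    m=robot.camera_model(name); c=(np.array(P,float).reshape(-1,3)-m["eye"])@att(m)
    c=c*[1,-1,-1]
    return cv2.projectPoints(c,np.zeros(3),np.zeros(3),np.array(m["K"],float),np.array(m["dist"],float))[0].reshape(-1,2)
def tool(dxyz):
    s=robot.state(); return R.from_rotvec(s["tcp_rot"]).inv().apply(dxyz)
E
python3 - <<'E'
from h import *
for n in("top","side"):
    cv2.imwrite(f"pics/{n}0.png",robot.camera(n)); print(n,robot.camera_model(n))
print(robot.state())
E
```

```text
top {'K': array([[416.94509059,   0.        , 323.22661671],
       [  0.        , 416.94509059, 199.83421695],
       [  0.        ,   0.        ,   1.        ]]), 'dist': array([-0.10663269,  0.        ,  0.        ,  0.        ,  0.        ]), 'eye': array([ 0.37354352, -0.09437522,  1.07339779]), 'attitude': array([ 0.1778729 , -0.1772154 , -1.61590174])}
side {'K': array([[395.47255908,   0.        , 316.4673759 ],
       [  0.        , 395.47255908, 199.20798672],
       [  0.        ,   0.        ,   1.        ]]), 'dist': array([0.00456604, 0.        , 0.        , 0.        , 0.        ]), 'eye': array([0.18770073, 0.80004753, 0.64398364]), 'attitude': array([ 0.26535819, -1.34269366, -2.39924471])}
{'clock': 0.1, 'qpos': array([-1.24400825e+00,  2.13336234e-01, -3.49533978e-02,  1.32347649e+00,
        8.40169794e-06,  1.57076877e+00]), 'dq': array([-5.04020971e-05, -1.79460002e-04,  1.71410339e-03, -6.62776720e-04,
       -5.19622105e-04,  5.60502495e-04]), 'joint_efforts': array([ 9.31449904e-04, -6.87248254e+01,  4.87803125e+01,  1.22808293e-02,
        1.11772856e-04, -1.70602732e-05]), 'position': array([ 0.16041947, -0.47328968,  0.24786804]), 'tcp_rot': array([-3.09879683e+00, -5.10923309e-01,  2.34687351e-04]), 'ft_force': array([ 0.67748939, -0.53543228, -0.64100524]), 'wrist_torque': array([-0.00858016, -0.01102294,  0.01287311]), 'grip_force': 0.0, 'gripper_width': 1.0008180582879884}
```

View pics/top0.png

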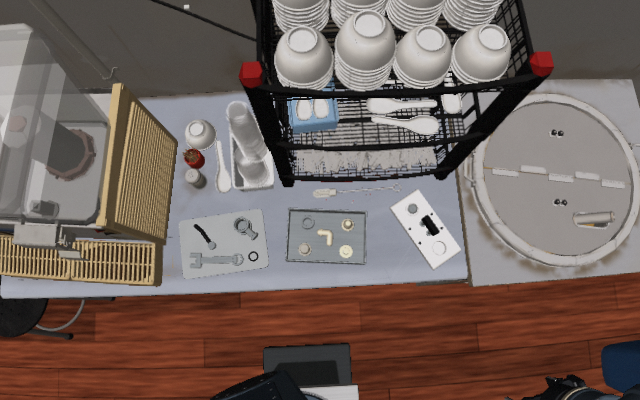

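View pics/side0.png

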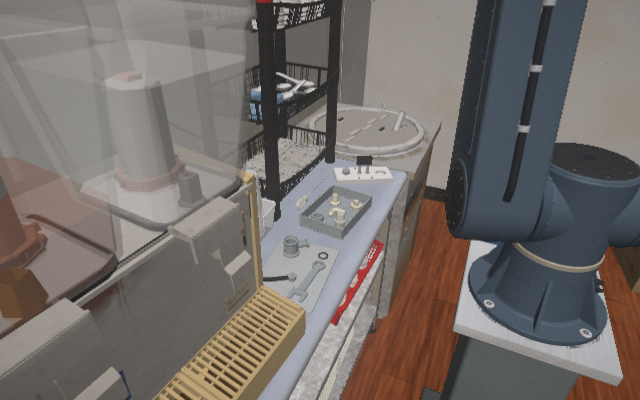

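The top view shows the mat at left (225,243), the bin (327,237) and the tray (425,230). I'll zoom in on the bin and tray.

```bash
python3 - <<'E'
from h import *
t=cv2.imread("pics/top0.png");s=cv2.imread("pics/side0.png")
a=cv2.resize(t[180:285,275:475],(800,420),interpolation=cv2.INTER_CUBIC)
b=cv2.resize(s[145:240,290:400],None,fx=5,fy=5,interpolation=cv2.INTER_CUBIC)
cv2.imwrite("pics/c1.png",a);cv2.imwrite("pics/c2.png",b)
# bin, mat, tray corners guess
print(onplane("top",[(288,209),(367,209),(366,265),(286,262)],0.036).round(4))
print(onplane("top",[(180,219),(264,209),(270,264),(184,278)],0.004).round(4))
print(onplane("top",[(420,190),(460,262),(433,269),(390,208),(412,208),(437,248)],0.016).round(4))
E
```

```text
[[ 5.913e-01 -9.500e-03  3.600e-02]
 [ 5.806e-01 -2.100e-01  3.600e-02]
 [ 4.397e-01 -1.972e-01  3.600e-02]
 [ 4.575e-01  1.000e-04  3.600e-02]]
[[0.5859 0.2805 0.004 ]
 [0.6013 0.0562 0.004 ]
 [0.457  0.0441 0.004 ]
 [0.4311 0.2674 0.004 ]]
[[ 0.6278 -0.3555  0.016 ]
 [ 0.4343 -0.4395  0.016 ]
 [ 0.421  -0.3681  0.016 ]
 [ 0.584  -0.2721  0.016 ]
 [ 0.5809 -0.3295  0.016 ]
 [ 0.4734 -0.3839  0.016 ]]
```

View pics/c1.png

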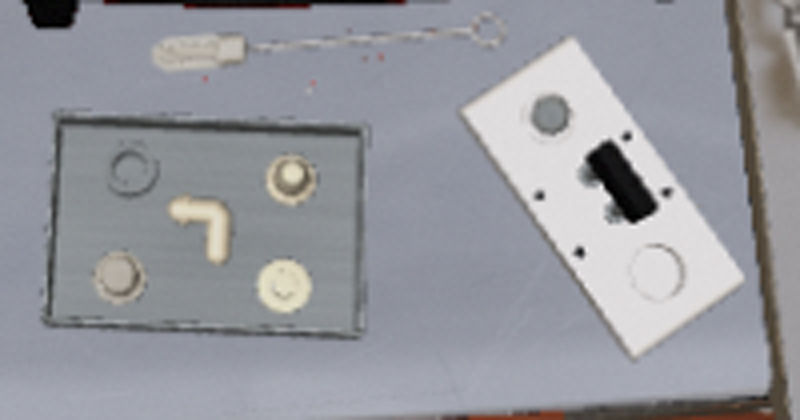

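View pics/c2.png

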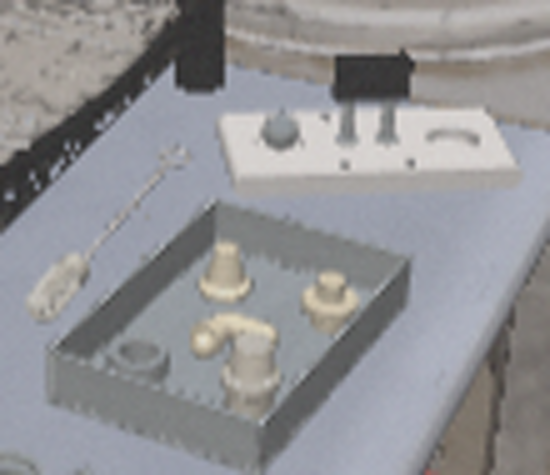

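The crops show the following (c1 is the top view, c2 the side view):
- **Spout:** the bin's front-left fitting, at top px ≈(304.5,249) and side px ≈(340,220).
- **Other fittings:** the cone, plug, elbow and nut take the remaining places.
- **Tray:** the ball is at top px (412,208), the socket at (439,248) and the grip at (430,225).

```bash
python3 - <<'E'
from h import *
t=cv2.imread("pics/top0.png")
c=lambda u,v:(275+u/4-.375,180+v/4-.375)
d=lambda u,v:(290+u/5-.4,145+v/5-.4)
def tri(p,q):
    e1,a=ray("top",[p]);e2,b=ray("side",[q]);A=np.c_[a[0],-b[0]]
    s=np.linalg.lstsq(A,e2-e1,rcond=None)[0];return e1+a[0]*s[0],e2+b[0]*s[1]
print("top tri",tri(c(117,272),d(253,340)),"z.051",onplane("top",[c(117,272)],.051),onplane("side",[d(253,340)],.051))
print("flange",tri(c(120,277),d(250,375)),"z.026",onplane("top",[c(120,277)],.026),onplane("side",[d(250,375)],.026))
B=onplane("top",[c(*x) for x in[(56,113),(367,127),(362,336),(45,325)]],.036);print("bin",B.round(4),B.mean(0),np.linalg.norm(B-np.roll(B,-1,0),axis=1))
# tray
roi=np.zeros(t.shape[:2],np.uint8);roi[185:275,385:465]=1
m=((t.min(2)>205)&(roi>0)).astype(np.uint8)
k=max(cv2.findContours(m,0,1)[0],key=cv2.contourArea).reshape(-1,2)
P=onplane("top",k,.016);r=cv2.minAreaRect((P[:,:2]*1000).astype(np.float32));print("tray",r)
roi[:]=0;roi[205:245,415:445]=1
m=((t.max(2)<60)&(roi>0)).astype(np.uint8)
k=max(cv2.findContours(m,0,1)[0],key=cv2.contourArea).reshape(-1,2)
P=onplane("top",k,.08);print("grip",cv2.minAreaRect((P[:,:2]*1000).astype(np.float32)))
print("ball",onplane("top",[c(550,115)],.0255),"socket",onplane("top",[c(657,272)],.016))
print("side grip",onplane("side",[d(373,57)],.08), "ball",onplane("side",[d(281,130)],.0255),"sock",onplane("side",[d(455,136)],.016))
print(R.from_rotvec(robot.state()["tcp_rot"]).as_matrix().round(3))
E
```

```text
top tri (array([ 0.48954208, -0.04626217,  0.04843878]), array([ 0.48718413, -0.04688757,  0.04814257])) z.051 [[ 0.48925221 -0.0463824   0.051     ]] [[ 0.48574792 -0.04282599  0.051     ]]
flange (array([ 0.48897315, -0.04690298,  0.02476263]), array([ 0.48780471, -0.04721258,  0.02461999])) z.026 [[ 0.48883695 -0.046959    0.026     ]] [[ 0.48713605 -0.0453248   0.026     ]]
bin [[ 5.941e-01 -1.120e-02  3.600e-02]
 [ 5.745e-01 -2.079e-01  3.600e-02]
 [ 4.432e-01 -1.952e-01  3.600e-02]
 [ 4.603e-01  3.000e-04  3.600e-02]] [ 0.51804689 -0.1035055   0.036     ] [0.19775045 0.131901   0.19632201 0.13427162]
tray ((526.3069458007812, -359.3407287597656), (186.76739501953125, 88.66108703613281), 30.067180633544922)
grip ((523.1854858398438, -354.0711669921875), (49.93163299560547, 20.929452896118164), 28.377761840820312)
ball [[ 0.57803122 -0.32765725  0.0255    ]] socket [[ 0.4741064  -0.38884539  0.016     ]]
side grip [[ 0.52294937 -0.35109026  0.08      ]] ball [[ 0.57489877 -0.32561156  0.0255    ]] sock [[ 0.47074455 -0.38771478  0.016     ]]
[[ 0.947  0.321 -0.   ]
 [ 0.321 -0.947  0.001]
 [ 0.    -0.001 -1.   ]]
```

```bash
python3 -m pendant '[[[0.55,0.036,-0.024,0,6],[0.55,0.070,-0.047,0,12],[0.55,0.104,-0.069,0,18],[0.55,0.138,-0.092,0,24],[0.55,0.170,-0.113,0,24]]]'; cat >> h.py <<'E'
def go(x,y,z,closing_deg=None):
    s=robot.state();M=R.from_rotvec(s["tcp_rot"]).as_matrix()
    d=M.T@(np.array([x,y,z])-s["position"]); a=np.degrees(np.arctan2(M[1,1],M[0,1]))
    yaw=None if closing_deg is None else -((closing_deg-a+90)%180-90)
    print("shift",d.round(4),"yaw",yaw,"tcp",s["position"].round(4),"axis z",M[:,2].round(3),"f",s["ft_force"].round(1),"w",round(s["gripper_width"],3),"g",round(s["grip_force"],1),"t",s["clock"],"q",s["qpos"].round(2))
E
python3 -c "
from h import *
go(.488,-.047,.13,84.7)"
```

```text
clock: 0.52
position: [0.2851, -0.3111, 0.2481]
tcp_rot: [-3.138, 0.156, 0.0]
ft_force: [1.7, -1.5, 0.7]
gripper_width: 0.548
grip_force: 0.0
shift [ 0.1757 -0.2829  0.1181] yaw -0.40063211341106353 tcp [ 0.2851 -0.3111  0.2481] axis z [-0.  0. -1.] f [ 1.7 -1.5  0.7] w 0.548 g 0.0 t 0.5167 q [-0.83  0.05 -0.22  1.3  -0.    2.41]
```

The sixth joint would reach its limit, so I'll use the half-turn equivalent grasp and turn by -180° in total.

```bash
python3 -m pendant '[[[0.55,0.020,-0.032,0,-7],[0.55,0.040,-0.064,0,-14],[0.55,0.060,-0.096,0,-21],[0.55,0.080,-0.128,0,-28],[0.55,0.100,-0.160,0,-35]]]' >/dev/null
python3 -m pendant '[[[0.55,0,0,0,-7],[0.55,0,0,0,-14],[0.55,0,0,0,-21],[0.55,0,0,0,-28],[0.55,0,0,0,-35]]]' >/dev/null
python3 -m pendant '[[[0.55,0,0,0,-7],[0.55,0,0,0,-14],[0.55,0,0,0,-21],[0.55,0,0,0,-28],[0.55,0,0,0,-35]]]' >/dev/null
python3 -m pendant '[[[0.55,0,0,0,-7],[0.55,0,0,0,-14],[0.55,0,0,0,-21],[0.55,0,0,0,-28],[0.55,0,0,0,-35]]]' >/dev/null
python3 -m pendant '[[[0.55,0,0,0,-7],[0.55,0,0,0,-14],[0.55,0,0,0,-21],[0.55,0,0,0,-28],[0.55,0,0,0,-35]]]' >/dev/null
python3 -c "
from h import *
go(.488,-.047,.13,84.7)"
```

```text
shift [-0.068   0.129   0.1181] yaw -4.628676375946469 tcp [ 0.3989 -0.1624  0.2481] axis z [-0.001  0.    -1.   ] f [ 0.2  0.  -0.3] w 0.55 g 0.0 t 2.6 q [-0.39  0.07 -0.2   1.3   0.   -0.21]
```

```bash
python3 -m pendant '[[[0.55,-0.014,0.026,0.024,-4.6],[0.55,-0.028,0.052,0.048,-4.6],[0.55,-0.042,0.078,0.072,-4.6],[0.55,-0.056,0.104,0.096,-4.6],[0.55,-0.068,0.129,0.118,-4.6]]]' >/dev/null
python3 -m pendant '[[[0.55,0,0,0,0],[0.55,0,0,0,0],[0.55,0,0,0,0]]]' >/dev/null
python3 - <<'E'
from h import *
go(.488,-.047,.032,84.7)
t=robot.camera("top");s=robot.camera("side")
a=cv2.resize(t[195:285,255:375],None,fx=4,fy=4,interpolation=2);b=cv2.resize(s[130:260,290:400],(305,360))
cv2.imwrite("pics/p1.png",np.hstack([a,b]))
E
```

```text
shift [0.0007 0.0008 0.0985] yaw -0.3554255741889847 tcp [ 0.4887 -0.0478  0.1305] axis z [-0.001 -0.    -1.   ] f [ 0.5 -0.7  0.2] w 0.553 g 0.0 t 3.2667 q [-0.1   0.25 -0.29  1.03 -0.    0.  ]
```

View pics/p1.png

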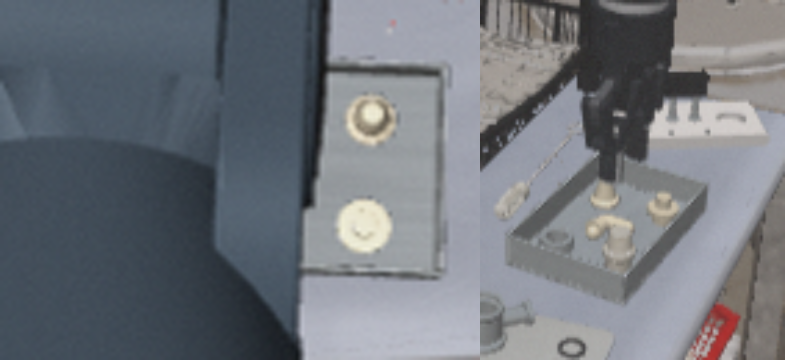

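The top view is hidden by the arm. The side view shows the gripper above the bin and the spout at panel px (620,243). I'll descend in stages while watching the force.

```bash
python3 -m pendant '[[[0.55,0,0,0.02,0],[0.55,0,0,0.04,0],[0.55,0,0,0.055,0],[0.55,0,0,0.065,0],[0.55,0,0,0.065,0]]]' 
python3 - <<'E'
from h import *
go(.488,-.047,.031,84.7)
s=robot.camera("side")
cv2.imwrite("pics/p2.png",cv2.resize(s[150:250,290:400],None,fx=5,fy=5,interpolation=2))
E
```

```text
clock: 3.78
position: [0.488, -0.0482, 0.0643]
tcp_rot: [-0.157, -3.136, -0.0]
ft_force: [0.1, -0.1, 0.1]
gripper_width: 0.548
grip_force: 0.0
shift [0.     0.0012 0.0333] yaw -0.436101102974888 tcp [ 0.488  -0.0482  0.0643] axis z [-0.002  0.    -1.   ] f [ 0.1 -0.1  0.1] w 0.548 g 0.0 t 3.7833 q [-0.1   0.31 -0.39  0.87 -0.    0.  ]
```

View pics/p2.png

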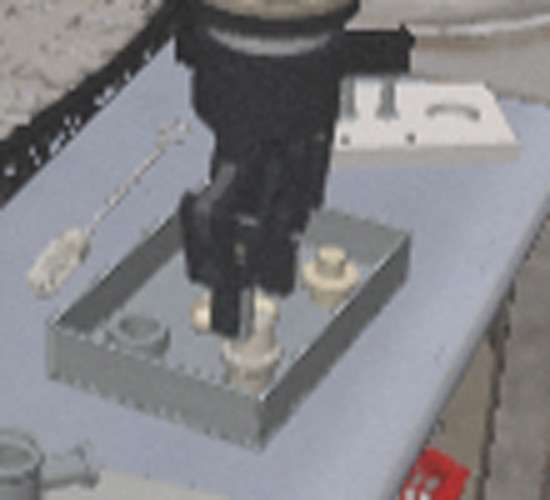

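The open fingers straddle the spout: the near fingertip is at crop px (225,335) and the neck at (255,320). I'll go down and close.

```bash
python3 -m pendant '[[[0.55,0,0.001,0.01,0],[0.55,0,0.001,0.02,0],[0.55,0,0.001,0.028,0],[0.55,0,0.001,0.033,0],[0.55,0,0.001,0.033,0]]]' 
python3 -m pendant '[[[0.3,0,0,0,0],[0.2,0,0,0,0],[0.1,0,0,0,0],[0.1,0,0,0,0],[0.1,0,0,0,0]]]'
python3 -m pendant '[[[0.1,0,0,0,0],[0.1,0,0,0,0],[0.1,0,0,0,0]]]'
```

```text
clock: 4.25
position: [0.4883, -0.0466, 0.0311]
tcp_rot: [-0.155, -3.136, -0.0]
ft_force: [-1.2, -0.0, -0.4]
gripper_width: 0.55
grip_force: 0.0
clock: 4.67
position: [0.4894, -0.0467, 0.0327]
tcp_rot: [0.155, 3.137, -0.0]
ft_force: [-0.9, 0.4, 3.6]
gripper_width: 0.35
grip_force: 59.6
clock: 4.92
position: [0.4894, -0.0467, 0.0327]
tcp_rot: [0.156, 3.137, -0.0]
ft_force: [-0.9, 1.2, 5.3]
gripper_width: 0.342
grip_force: 59.7
```

The grip stopped at 29 mm with an upward push, so the pads are on the slope above the flange. I'll reopen, go 8.5 mm lower and close again.

```bash
python3 -m pendant '[[[0.55,0,0,0,0],[0.55,0,0,0,0],[0.55,0,0,0.003,0],[0.55,0,0,0.006,0],[0.55,0,0,0.0085,0]]]' 
python3 -m pendant '[[[0.55,0,0,0,0],[0.3,0,0,0,0],[0.1,0,0,0,0],[0.1,0,0,0,0],[0.1,0,0,0,0]]]'
python3 -m pendant '[[[0.1,0,0,0,0],[0.1,0,0,0,0],[0.1,0,0,0,0]]]'
```

```text
clock: 5.33
position: [0.4888, -0.0466, 0.0233]
tcp_rot: [-0.156, -3.137, -0.0]
ft_force: [-0.5, -0.1, 0.3]
gripper_width: 0.55
grip_force: 0.0
clock: 5.75
position: [0.4892, -0.0466, 0.024]
tcp_rot: [0.156, 3.137, 0.0]
ft_force: [-0.8, 1.0, 3.8]
gripper_width: 0.346
grip_force: 59.4
clock: 6.0
position: [0.4892, -0.0466, 0.024]
tcp_rot: [0.155, 3.137, 0.0]
ft_force: [-2.0, 0.4, 5.0]
gripper_width: 0.349
grip_force: 59.6
```

```bash
python3 -m pendant '[[[0.1,0,0,-0.01,0],[0.1,0,0,-0.025,0],[0.1,0,0,-0.05,0],[0.1,0,0,-0.08,0],[0.1,0,0,-0.11,0]]]' 
python3 -m pendant '[[[0.1,0,0,0,0],[0.1,0,0,0,0],[0.1,0,0,0,0]]]' >/dev/null
python3 - <<'E'
from h import *
go(.474,-.389,.12,120)
s=robot.camera("side")
cv2.imwrite("pics/p3.png",cv2.resize(s[110:230,290:400],None,fx=5,fy=5,interpolation=2))
E
```

```text
clock: 6.42
position: [0.4884, -0.0466, 0.1354]
tcp_rot: [-0.155, -3.137, -0.0]
ft_force: [0.8, -0.7, 1.2]
gripper_width: 0.348
grip_force: 59.4
shift [-0.0192 -0.3421  0.0136] yaw -35.67666530339689 tcp [ 0.4888 -0.0466  0.1336] axis z [-0. -0. -1.] f [ 0.7 -0.8 -0.5] w 0.35 g 59.4 t 6.6667 q [-0.1   0.25 -0.29  1.04 -0.    0.  ]
```

View pics/p3.png

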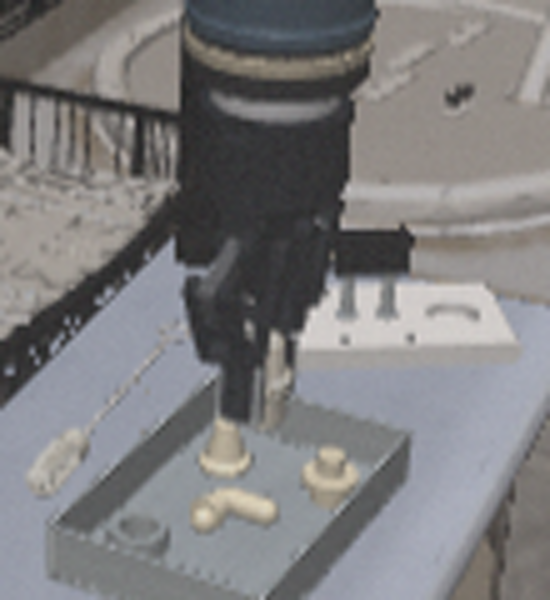

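The spout is held and clear of the bin, at crop px (275,380), partly behind the near finger. Next I'll work out its offset from the TCP using its right edge.

```bash
python3 - <<'E'
from h import *
s=robot.camera("side");p=robot.state()["position"]
r=np.array([-.942,-.335,0]);zb=p[2]-.021
P=[p*[1,1,0]+r*w+[0,0,zb+h] for w,h in((.0165,.023),(.011,.048),(.014,.0),(.015,.008))]
q=proj("side",P);print(q.round(1))
print("px/mm",np.linalg.norm(proj("side",[p,p+.01*r])[1]-proj("side",[p])[0])/10)
for v in range(174,197):
    print(v,' '.join('%d,%d'%(s[v,u,0],s[v,u,2]) for u in range(336,354)))
E
```

```text
[[347.8 185.2]
 [346.2 176.6]
 [346.3 192.8]
 [346.9 190.2]]
px/mm 0.38446736289201844
174 50,50 55,54 54,53 85,83 88,87 62,57 64,59 63,62 59,55 56,54 61,58 62,60 56,53 54,55 65,63 138,140 202,207 199,207
175 52,52 52,56 60,57 124,124 134,138 66,62 61,59 57,55 71,74 66,64 60,56 56,53 56,52 57,59 91,90 175,181 202,208 201,208
176 51,50 53,52 58,56 112,114 149,157 64,60 58,54 55,56 113,119 113,120 66,68 65,64 105,101 106,108 153,157 203,209 200,208 203,209
177 50,51 53,51 52,49 68,68 130,137 59,54 55,54 62,59 144,153 162,175 108,122 75,75 142,136 156,158 201,209 202,207 202,208 202,207
178 53,52 50,51 57,54 58,54 100,100 59,58 56,54 66,66 166,178 162,175 141,158 61,59 62,60 122,124 201,209 202,209 204,209 203,208
179 58,56 51,49 55,51 57,56 57,54 63,61 54,51 65,69 162,176 153,168 126,141 58,59 69,68 126,128 194,201 191,197 190,198 188,195
180 55,54 56,55 54,54 53,50 57,55 59,57 56,53 75,78 152,167 127,142 119,133 54,54 62,62 134,136 165,172 157,163 156,163 158,163
181 60,57 56,52 58,52 55,54 59,55 55,54 65,65 95,102 145,165 138,152 120,133 59,55 69,67 127,129 156,163 159,165 157,162 15
[... 1359 characters left out ...]
61,57 62,56 56,50 92,91 116,115 85,87 130,144 122,137 113,125 105,114 101,102 123,119 119,118 123,120 122,118 119,119 122,120
193 73,72 61,60 60,56 58,53 106,104 116,115 89,88 128,146 123,138 115,125 106,115 102,103 125,124 126,123 124,122 123,120 125,122 124,121
194 124,134 90,90 87,86 88,85 114,112 121,117 99,105 130,146 129,143 116,127 102,111 108,106 124,121 128,125 127,123 129,125 127,124 125,121
195 155,180 128,136 137,133 131,128 131,127 114,116 124,132 125,137 127,140 115,123 109,107 125,123 126,124 125,122 123,120 128,125 125,124 128,125
196 141,169 125,147 151,143 151,143 146,140 131,129 142,141 123,123 104,101 132,129 127,125 122,119 124,123 125,122 125,124 125,122 128,125 125,121
```

The spout's edges match a centred grasp to within about 1.5 mm. I'll carry it to the tray.

```bash
python3 -m pendant '[[[0.1,-0.001,-0.015,0,0],[0.1,-0.002,-0.045,0,0],[0.1,-0.004,-0.08,0,0],[0.1,-0.006,-0.115,0,0],[0.1,-0.008,-0.15,0,0]]]' >/dev/null
python3 -m pendant '[[[0.1,-0.002,-0.035,0,0],[0.1,-0.004,-0.07,0,0],[0.1,-0.006,-0.105,0,0],[0.1,-0.008,-0.135,0,0],[0.1,-0.009,-0.16,0,0]]]' >/dev/null
python3 -m pendant '[[[0.1,0,0,0,-7],[0.1,0,0,0,-14],[0.1,0,0,0,-21],[0.1,0,0,0,-28],[0.1,0,0,0,-35]]]' >/dev/null
python3 -m pendant '[[[0.1,0,0,0,-0.7],[0.1,0,0,0,-0.7],[0.1,0,0,0,-0.7]]]' >/dev/null
python3 -c "
from h import *
go(.473,-.3885,.065,120)"
```

```text
shift [ 0.0176 -0.0267  0.0682] yaw -0.20686814004560006 tcp [ 0.4751 -0.3566  0.1332] axis z [-0.001  0.001 -1.   ] f [ 0.6 -1.3 -1.1] w 0.35 g 59.5 t 8.2667 q [-0.64  0.45  0.    1.13  0.   -1.16]
```

```bash
python3 -m pendant '[[[0.1,0.009,-0.013,0,0],[0.1,0.0176,-0.0267,0,0],[0.1,0.0176,-0.0267,0.03,0],[0.1,0.0176,-0.0267,0.055,0],[0.1,0.0176,-0.0267,0.068,0]]]' >/dev/null
python3 -m pendant '[[[0.1,0,0,0,0],[0.1,0,0,0,0],[0.1,0,0,0,0]]]' >/dev/null
python3 - <<'E'
from h import *
go(.473,-.3885,.034,120)
s=robot.camera("side");t=robot.camera("top")
a=cv2.resize(s[135:195,325:405],(640,480),interpolation=2)
cv2.imwrite("pics/p4.png",a)
p=robot.state()["position"]
print("expected base centre",proj("side",[p-[0,0,.021]]),"socket mouth avg",proj("side",[[.4725,-.3885,.016]]))
E
```

```text
shift [0.0005 0.001  0.0329] yaw -0.04502083267701096 tcp [ 0.4739 -0.3891  0.0669] axis z [ 0.001 -0.001 -1.   ] f [-0.1  0.1 -0.3] w 0.346 g 59.5 t 8.9333 q [-0.69  0.53 -0.04  1.   -0.   -1.21]
expected base centre [[380.69690515 163.49973631]] socket mouth avg [[380.16966215 171.59713988]]
```

View pics/p4.png

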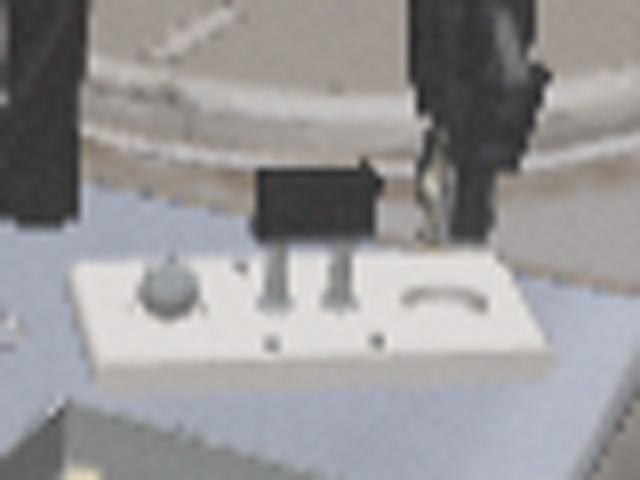

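The socket arc is centred at crop u≈445, and the spout's left edge shows at u≈420 beside the finger. I'll check the edges numerically.

```bash
python3 - <<'E'
from h import *
s=robot.camera("side");p=robot.state()["position"]
d=p-robot.camera_model("side")["eye"];d[2]=0;d/=np.linalg.norm(d);l=np.array([-d[1],d[0],0])
for w,h in((.0165,.023),(.014,.001),(.0150,.010),(.011,.047)):
    print(w,h,[proj("side",[p*[1,1,0]+sg*l*w+[0,0,p[2]-.021+h]])[0].round(1) for sg in(1,-1)])
for v in range(148,176):
    print(v,' '.join('%d,%d'%(s[v,u,0],s[v,u,2]) for u in range(370,392)))
E
```

```text
0.0165 0.023 [array([376.5, 156.9]), array([386.4, 157.9])]
0.014 0.001 [array([376.6, 162.9]), array([384.9, 163.7])]
0.015 0.01 [array([376.6, 160.4]), array([385.5, 161.3])]
0.011 0.047 [array([378.9, 150.5]), array([385.5, 151.2])]
148 193,195 193,197 194,195 194,196 190,192 191,195 191,193 61,58 58,56 58,61 59,58 64,64 67,65 58,58 58,57 61,62 57,57 67,65 67,64 68,71 58,58 55,56
149 186,191 186,190 187,191 187,191 188,194 190,194 182,187 112,117 65,64 61,60 62,61 60,59 66,65 57,58 59,57 58,58 59,58 75,73 69,67 61,62 54,57 62,62
150 168,175 166,174 167,176 172,180 169,179 172,182 172,179 168,179 85,84 69,69 79,83 61,62 65,62 56,54 60,58 56,57 57,55 58,58 60,59 58,60 61,60 59,60
151 161,171 161,170 161,172 159,169 161,172 166,177 166,174 162,172 85,85 80,82 110,120 57,58 60,60 58,57 53,53 57,57 60,61 57,58 58,57 57,55 60,61 93,97
152 162,170 157,168 165,175 163,173 166,177 162,171 160,167 153,161 61,63 72,75 105,114 61,57 58,58 58,57 58,55 65,65 67,63 66,63 59,59 53,54 61,61 133,141
153 154,164 154,163 153,162 152,163 148,156 145,154 145,153 131,137 62,63 86,93 79,81 61,62 62,61 59
[... 3119 characters left out ...]
 217,221 216,221 216,221 168,174 155,161 177,183 184,191 187,194 189,196 187,193 180,187 163,168 149,154 160,165 215,219 215,220 217,222 216,220 189,187 186,166
173 217,222 217,222 217,221 216,221 216,220 200,207 195,202 216,221 217,220 216,221 217,222 210,215 209,215 189,194 163,169 153,158 214,220 218,222 216,221 217,222 214,218 183,167
174 215,219 216,221 216,220 216,221 217,220 215,221 216,220 216,221 216,220 217,222 215,220 217,221 217,221 217,221 203,210 201,206 217,221 215,219 217,222 215,219 217,221 193,190
175 217,221 216,221 215,221 215,220 216,220 217,221 217,221 217,221 217,221 217,222 216,220 216,221 216,221 216,221 216,221 216,221 218,221 216,221 215,221 215,219 216,222 211,217
```

```bash
python3 - <<'E'
from h import *
p=robot.state()["position"]
q=proj("side",[[p[0],p[1],.016],[p[0],p[1],.046]]);print(q)
d=p-robot.camera_model("side")["eye"];d[2]=0;d/=np.linalg.norm(d);l=np.array([-d[1],d[0],0])
print("left dir",l)
print("socket rim at tcp",[proj("side",[[*(p+sg*l*.0175)[:2],.016]])[0].round(2) for sg in(1,-1)],[proj("side",[[*(p+sg*d*.0175)[:2],.016]])[0].round(2) for sg in(1,-1)])
E
```

```text
[[379.80371715 171.42267539]
 [380.72123567 163.55968715]]
left dir [0.97222317 0.23405576 0.        ]
socket rim at tcp [array([374.67, 170.89]), array([384.96, 171.95])] [array([380.07, 169.12]), array([379.53, 173.78])]
```

The alignment agrees within about 1 mm in both views. I'll lower it gently.

```bash
python3 -m pendant '[[[0.1,0,0,0.01,0],[0.1,0,0,0.02,0],[0.1,0,0,0.026,0],[0.1,0,0,0.030,0],[0.1,0,0,0.030,0]]]'
python3 -m pendant '[[[0.1,0,0,0.002,0],[0.1,0,0,0.004,0],[0.1,0,0,0.005,0],[0.1,0,0,0.005,0]]]'
```

```text
clock: 9.5
position: [0.4727, -0.3882, 0.0343]
tcp_rot: [0.813, -3.033, -0.003]
ft_force: [0.1, -0.2, -0.6]
gripper_width: 0.35
grip_force: 59.5
clock: 9.83
position: [0.4736, -0.3889, 0.0326]
tcp_rot: [-0.813, 3.034, -0.002]
ft_force: [-7.4, 5.8, 24.5]
gripper_width: 0.348
grip_force: 72.5
```

That force is the fingertips reaching the tray face, with the base already about 4 mm inside the socket. I'll back up a little and release.

```bash
python3 -m pendant '[[[0.1,0,0,-0.003,0],[0.1,0,0,-0.0045,0],[0.1,0,0,-0.0045,0],[0.1,0,0,-0.0045,0]]]'
python3 -m pendant '[[[0.36,0,0,0,0],[0.38,0,0,0,0],[0.4,0,0,0,0],[0.45,0,0,0,0],[0.5,0,0,0,0]]]'
python3 - <<'E'
from h import *
s=robot.camera("side");t=robot.camera("top")
a=cv2.resize(s[135:195,325:405],(640,480),interpolation=2)
b=cv2.resize(t[180:280,380:420],(160,480),interpolation=2)
cv2.imwrite("pics/p5.png",np.hstack([a,b]))
E
```

```text
clock: 10.17
position: [0.4735, -0.3888, 0.0353]
tcp_rot: [-0.814, 3.034, -0.0]
ft_force: [-0.1, 0.3, -0.7]
gripper_width: 0.348
grip_force: 59.5
clock: 10.58
position: [0.4734, -0.3887, 0.0353]
tcp_rot: [0.814, -3.034, -0.0]
ft_force: [0.3, 0.6, -0.0]
gripper_width: 0.498
grip_force: 0.0
```

View pics/p5.png

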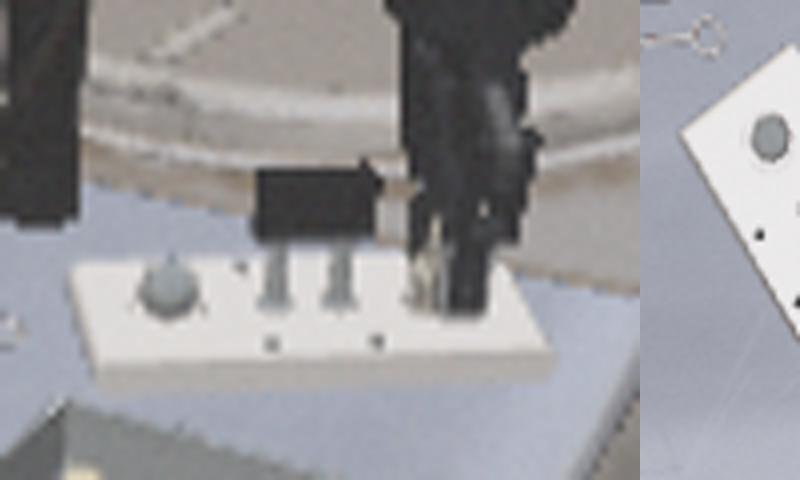

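Released: the spout's left edge is at u≈412, within the socket arc, and the ball is still in its pocket at (168,290). I'll rise and check numerically.

```bash
python3 -m pendant '[[[0.5,0,0,-0.006,0],[0.5,0,0,-0.02,0],[0.5,0,0,-0.04,0],[0.5,0,0,-0.07,0],[0.5,0,0,-0.1,0]]]' >/dev/null
python3 -m pendant '[[[0.7,0,0,0,0],[0.7,0,0,0,0]]]' >/dev/null
python3 - <<'E'
from h import *
go(.5245,-.358,.135,120)
s=robot.camera("side");t=robot.camera("top")
for n,x,y,z in(("base",.474,-.389,.006),("top",.474,-.389,.054),("flange",.474,-.389,.029)): print(n,proj("side",[[x,y,z]]))
a=s[135:195,325:405];b=t[185:275,385:475]
cv2.imwrite("pics/p6.png",np.hstack([cv2.resize(a,(400,300),interpolation=2),cv2.resize(b,(300,300),interpolation=2)]))
E
```

```text
shift [-0.0592  0.0022  0.0025] yaw 0.02161078984734388 tcp [ 0.4743 -0.3895  0.1375] axis z [ 0.003 -0.002 -1.   ] f [-0.2 -1.1 -0.4] w 0.703 g 0.0 t 11.2667 q [-0.69  0.48  0.07  1.15 -0.   -1.21]
base [[379.48720032 174.02548695]]
top [[380.95401181 161.45296112]]
flange [[380.18309818 168.06011638]]
```

View pics/p6.png

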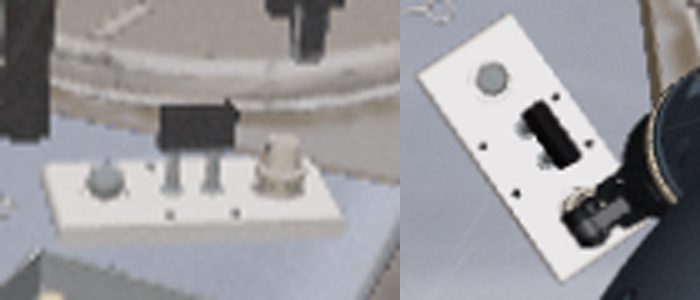

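The spout stands upright in the socket (flange at (280,182), top at (281,139)). The ball is in its pocket at (105,180), and the tray hasn't moved. Next I'll move over the grip.

```bash
python3 -m pendant '[[[0.7,-0.02,0,0,0],[0.7,-0.045,0,0,0],[0.7,-0.060,0.0005,0,0],[0.7,-0.060,0.0005,0,0],[0.7,-0.060,0.0005,0.02,0]]]' >/dev/null
python3 -m pendant '[[[0.7,0,0,0.02,0],[0.7,0,0,0.04,0],[0.7,0,0,0.055,0],[0.7,0,0,0.055,0],[0.7,0,0,0.055,0]]]'
python3 -c "
from h import *
go(.526,-.359,.06,120)"
```

```text
clock: 12.2
position: [0.5242, -0.358, 0.0596]
tcp_rot: [0.813, -3.033, -0.003]
ft_force: [0.4, -0.7, 0.1]
gripper_width: 0.701
grip_force: 0.0
shift [-0.0011 -0.0018 -0.0004] yaw 0.018837274763868095 tcp [ 0.5242 -0.358   0.0596] axis z [-0.002  0.001 -1.   ] f [ 0.4 -0.7  0.1] w 0.701 g 0.0 t 12.2 q [-0.6   0.58  0.02  1.02 -0.   -1.12]
```

```bash
python3 -m pendant '[[[0.5,-0.0005,-0.001,0,0],[0.4,-0.001,-0.001,0,0],[0.3,-0.001,-0.001,0,0],[0.27,-0.001,-0.001,0,0],[0.25,-0.001,-0.001,0,0]]]'
python3 -m pendant '[[[0.23,0,0,0,0],[0.21,0,0,0,0],[0.2,0,0,0,0],[0.19,0,0,0,0],[0.18,0,0,0,0]]]' | tail -3
python3 -m pendant '[[[0.17,0,0,0,0],[0.16,0,0,0,0],[0.15,0,0,0,0],[0.14,0,0,0,0],[0.13,0,0,0,0]]]' | tail -3
python3 -m pendant '[[[0.12,0,0,0,0],[0.11,0,0,0,0],[0.10,0,0,0,0],[0.09,0,0,0,0],[0.08,0,0,0,0]]]' | tail -3
```

```text
clock: 12.62
position: [0.5267, -0.3588, 0.0608]
tcp_rot: [-0.814, 3.034, -0.001]
ft_force: [0.2, 1.2, 0.3]
gripper_width: 0.245
grip_force: 0.0
ft_force: [0.1, 0.7, 0.4]
gripper_width: 0.186
grip_force: 0.0
ft_force: [-0.6, 2.5, 3.0]
gripper_width: 0.156
grip_force: 58.8
ft_force: [-2.7, 1.9, 4.6]
gripper_width: 0.161
grip_force: 59.1
```

```bash
python3 -m pendant '[[[0.06,0,0,0,0],[0.04,0,0,0,0],[0.02,0,0,0,0],[0,0,0,0,0],[0,0,0,0,0]]]'
```

```text
clock: 14.28
position: [0.5265, -0.3586, 0.0604]
tcp_rot: [-0.814, 3.034, 0.0]
ft_force: [-1.7, 3.4, 5.4]
gripper_width: 0.157
grip_force: 59.1
```

```bash
python3 -m pendant '[[[0,0,0,-0.001,0],[0,0,0,-0.003,0],[0,0,0,-0.006,0],[0,0,0,-0.010,0],[0,0,0,-0.015,0]]]'
python3 -m pendant '[[[0,0,0,-0.005,0],[0,0,0,-0.010,0],[0,0,0,-0.015,0],[0,0,0,-0.018,0],[0,0,0,-0.020,0]]]'
python3 - <<'E'
from h import *
go(.519,.162,.16,120)
s=robot.camera("side");t=robot.camera("top")
m=(s.min(2)>195).astype(np.uint8);m[:120]=0;m[:,:325]=0;m[190:]=0;m[:,405:]=0
k=max(cv2.findContours(m,0,1)[0],key=cv2.contourArea);print(cv2.approxPolyDP(k,2,True).reshape(-1,2).tolist())
m0=cv2.imread("pics/side0.png").min(2)>195;m0=m0.astype(np.uint8);m0[:120]=0;m0[:,:325]=0;m0[190:]=0;m0[:,405:]=0
k=max(cv2.findContours(m0,0,1)[0],key=cv2.contourArea);print(cv2.approxPolyDP(k,2,True).reshape(-1,2).tolist())
print(robot.state()["wrist_torque"])
E
```

```text
clock: 14.7
position: [0.5264, -0.3586, 0.0755]
tcp_rot: [0.814, -3.034, -0.0]
ft_force: [1.1, 0.8, -3.1]
gripper_width: 0.16
grip_force: 58.4
clock: 15.12
position: [0.5267, -0.3588, 0.096]
tcp_rot: [-0.814, 3.034, -0.001]
ft_force: [-0.1, 0.6, -2.8]
gripper_width: 0.158
grip_force: 58.4
shift [-0.2539  0.4547 -0.0642] yaw 0.02502466184522234 tcp [ 0.5267 -0.3588  0.096 ] axis z [ 0.001 -0.    -1.   ] f [-0.1  0.6 -2.8] w 0.158 g 58.4 t 15.1167 q [-0.6   0.56  0.08  1.09  0.   -1.12]
[[334, 159], [338, 170], [358, 169], [359, 166], [360, 169], [372, 169], [372, 166], [374, 169], [393, 168], [388, 158], [385, 166], [377, 165], [376, 158], [370, 158], [369, 165], [365, 164], [366, 158], [362, 158], [362, 165], [356, 163], [358, 158], [350, 159], [351, 163], [348, 166], [340, 163], [342, 159]]
[[335, 168], [338, 179], [356, 179], [358, 176], [370, 178], [371, 175], [373, 178], [392, 177], [386, 167], [369, 167], [370, 173], [367, 175], [364, 173], [365, 167], [361, 167], [360, 175], [356, 173], [357, 168], [349, 168], [351, 174], [346, 176], [340, 173], [342, 168]]
[-0.00750088 -0.00704475  0.01424443]
```

The tray is level and aboard; the side contour simply moved up by about 9 px. I'll raise it and pull it slightly back from the rack, then carry it gently to the mat.

```bash
python3 -m pendant '[[[0,0.001,0.001,-0.003,0],[0,0.003,0.002,-0.008,0],[0,0.006,0.004,-0.016,0],[0,0.010,0.006,-0.024,0],[0,0.014,0.008,-0.032,0]]]' | tail -5
python3 -m pendant '[[[0,0.004,0.002,-0.008,0],[0,0.009,0.005,-0.016,0],[0,0.014,0.008,-0.024,0],[0,0.018,0.010,-0.029,0],[0,0.021,0.012,-0.032,0]]]'
python3 -c "
from h import *
go(.5,.155,.16,120)
print(onplane('top',[(286,187),(455,182),(178,240)],0.0))"
```

```text
position: [0.51, -0.3588, 0.1284]
tcp_rot: [-0.814, 3.034, -0.001]
ft_force: [0.2, 0.4, -3.8]
gripper_width: 0.159
grip_force: 58.5
clock: 16.05
position: [0.4857, -0.3591, 0.1604]
tcp_rot: [-0.813, 3.034, -0.001]
ft_force: [0.2, -0.4, -3.8]
gripper_width: 0.156
grip_force: 58.5
shift [-2.695e-01  4.381e-01  1.000e-04] yaw 0.008387911980207718 tcp [ 0.4857 -0.3591  0.1604] axis z [ 0.001 -0.001 -1.   ] f [ 0.2 -0.4 -3.8] w 0.156 g 58.5 t 16.05 q [-0.64  0.45  0.08  1.2  -0.   -1.16]
[[ 0.65887965 -0.00317045  0.        ]
 [ 0.64884821 -0.45707213  0.        ]
 [ 0.53084399  0.28614594  0.        ]]
```

```bash
python3 -m pendant '[[[0,-0.001,0.002,0,0],[0,-0.003,0.005,0,0],[0,-0.006,0.010,0,0],[0,-0.010,0.017,0,0],[0,-0.016,0.026,0,0]]]' | tail -3
python3 -m pendant '[[[0,-0.007,0.012,0,0],[0,-0.015,0.024,0,0],[0,-0.022,0.036,0,0],[0,-0.029,0.048,0,0],[0,-0.037,0.060,0,0]]]' | tail -3
python3 -m pendant '[[[0,-0.007,0.012,0,0],[0,-0.015,0.024,0,0],[0,-0.022,0.036,0,0],[0,-0.029,0.048,0,0],[0,-0.037,0.060,0,0]]]' | tail -3
python3 -m pendant '[[[0,-0.007,0.012,0,0],[0,-0.015,0.024,0,0],[0,-0.022,0.036,0,0],[0,-0.029,0.048,0,0],[0,-0.037,0.060,0,0]]]' | tail -3
python3 -m pendant '[[[0,-0.007,0.012,0,0],[0,-0.015,0.024,0,0],[0,-0.022,0.036,0,0],[0,-0.029,0.048,0,0],[0,-0.037,0.060,0,0]]]' | tail -3
python3 -m pendant '[[[0,-0.007,0.012,0,0],[0,-0.015,0.024,0,0],[0,-0.022,0.036,0,0],[0,-0.029,0.048,0,0],[0,-0.037,0.060,0,0]]]' | tail -3
python3 -m pendant '[[[0,-0.007,0.012,0,0],[0,-0.014,0.023,0,0],[0,-0.020,0.033,0,0],[0,-0.026,0.042,0,0],[0,-0.031,0.050,0,0]]]'
python3 -c "
from h import *
go(.5,.155,.16,120)"
```

```text
ft_force: [0.4, -1.1, -3.0]
gripper_width: 0.154
grip_force: 58.5
ft_force: [0.7, -0.3, -3.7]
gripper_width: 0.152
grip_force: 58.5
ft_force: [0.3, -0.3, -3.5]
gripper_width: 0.157
grip_force: 58.5
ft_force: [0.6, 0.1, -3.4]
gripper_width: 0.153
grip_force: 58.5
ft_force: [-0.6, -1.7, -2.6]
gripper_width: 0.156
grip_force: 58.5
ft_force: [0.7, 0.7, -3.2]
gripper_width: 0.158
grip_force: 58.5
clock: 18.97
position: [0.4988, 0.0839, 0.1593]
tcp_rot: [-0.814, 3.034, 0.0]
ft_force: [-0.1, 0.0, -4.0]
gripper_width: 0.154
grip_force: 58.5
shift [-0.0366  0.0609 -0.0007] yaw 0.038417926658794954 tcp [0.4988 0.0839 0.1593] axis z [ 0.  0. -1.] f [-0.1  0.  -4. ] w 0.154 g 58.5 t 18.9667 q [ 0.17  0.26 -0.2   1.11  0.   -0.36]
```

```bash
python3 -m pendant '[[[0,-0.005,0.009,0,0],[0,-0.010,0.017,0,0],[0,-0.015,0.025,0,0],[0,-0.020,0.033,0,0],[0,-0.025,0.040,0,0]]]' | tail -3
python3 -m pendant '[[[0,-0.004,0.006,0,0],[0,-0.007,0.011,0,0],[0,-0.009,0.015,0,0],[0,-0.011,0.018,0,0],[0,-0.012,0.020,0,0]]]'|tail -3
python3 -m pendant '[[[0,0,0,0,0],[0,0,0,0,0],[0,0,0,0,0],[0,0,0,0,0],[0,0,0,0,0]]]' | tail -3
python3 - <<'E'
from h import *
go(.519,.162,.16,120)
s=robot.camera("side");t=robot.camera("top")
cv2.imwrite("pics/p7.png",np.hstack([cv2.resize(s[150:330,220:400],(400,400),interpolation=2),cv2.resize(t[170:290,165:285],(400,400),interpolation=2)]))
print(robot.state()["dq"].round(4))
E
```

```text
ft_force: [0.6, 0.2, -3.9]
gripper_width: 0.158
grip_force: 58.5
ft_force: [-0.6, 0.1, -4.3]
gripper_width: 0.158
grip_force: 58.5
ft_force: [0.3, -0.1, -3.3]
gripper_width: 0.154
grip_force: 58.5
shift [-0.0201 -0.0013 -0.0007] yaw 0.00691102167799329 tcp [0.5009 0.153  0.1593] axis z [-0. -0. -1.] f [ 0.3 -0.1 -3.3] w 0.154 g 58.5 t 20.2167 q [ 0.3   0.29 -0.16  1.12 -0.   -0.23]
[ 0.0015  0.0008 -0.0008 -0.0001 -0.0007 -0.0006]
```

I've used all ten picture views, so the final check is numeric: the ball and spout blobs against where they should appear.

```bash
python3 - <<'E'
from h import *
s=robot.camera("side");p=robot.state()["position"];u=np.array([np.cos(np.pi/6),.5,0]);o=p-[0,0,.060]
hsv=cv2.cvtColor(s,cv2.COLOR_BGR2HSV)
for n,P in(("ball",o+.06*u+[0,0,.0255]),("flange",o-.06*u+[0,0,.029]),("sp top",o-.06*u+[0,0,.052])):
    q=proj("side",[P])[0];x,y=q.round().astype(int);print(n,q.round(1));w=s[y-9:y+10:2,x-12:x+13:2];print(w[:,:,0].astype(int));
    if n!="ball":print((w[:,:,2].astype(int)-w[:,:,0]))
m=(s.min(2)>185).astype(np.uint8);q=proj("side",[o])[0].astype(int);z=np.zeros_like(m);z[q[1]-50:q[1]+50,q[0]-80:q[0]+80]=1
k=max(cv2.findContours(m*z,0,1)[0],key=cv2.contourArea);print(cv2.approxPolyDP(cv2.convexHull(k),2,True).reshape(-1,2).tolist())
v=np.array([-.5,cs:=np.cos(np.pi/6),0]);print(proj("side",[o+a*.098*u+b*.045*v+[0,0,.016] for a,b in((1,1),(1,-1),(-1,-1),(-1,1))]).round(1).tolist())
E
```

```text
ball [276.6 228.4]
[[147 147 148 147 135  53  53 165 165 166 163 164 165]
 [154 158 160 158 122 121 175 180 182 182 191 186 187]
 [197 198 198 198 199 197 187 184 183 199 198 198 197]
 [197 197 197 198 199 184 148 148 144 140 197 196 200]
 [197 197 199 198 196 141 148 150 149 127 197 199 196]
 [197 198 196 199 186 137 149 152 145 124 164 198 196]
 [199 198 196 146 174 120 136 135 127 102 194 197 198]
 [199 198 197 198 198 158 104 107  97 145 170 199 201]
 [200 197 197 200 199 198 199 157 199 201 199 198 197]
 [199 197 199 195 199 198 195 197 198 199 198 197 197]]
flange [330.2 224.8]
[[124 127 141 150 154 164 165 163 164 127 151 151 149]
 [137 133  97 152 143 162 168 165 164 144 155 162 156]
 [184 199 197 200 170 141 158 154 144 116 198 199 190]
 [198 197 199 197 123 144 152 149 141 118 200 199 195]
 [198 199 199 166 124 143 148 148 139 114 169 199 198]
 [196 199 199 126 168 143 152 146 143 157 137 200 199]
 [199 199 197 133 137 157 162 163 161 172 136 198 196]
 [200 200 196 115 105 131 135 129 121 119 146 198 197]
 [198 199 198 192 119 133 137 129 115 100 136 201 198]
 [199 202 200 
[... 1129 characters left out ...]
3 149 146 145 123 167 200 198 194]]
[[-12 -10  -8 -10 -10 -10 -10   4  11   5  -7 -10 -10]
 [ -9  -9 -11  -9  -7   5  24  34  30  36  33  25  10]
 [ -7 -10 -11  -8  -9  28  29  29  25  29  33  34  31]
 [ -4  -8  -8  -9  -9  32  34  22  -2  -1  14  24  28]
 [ -1  -5  -6 -10  -7  19  16  15  -4 -10  -9 -12  -5]
 [ -5  -8  -1 -10  10  10  12   9  11 -12  -8  -9  -9]
 [  0   2   2  -3  13  15  13  10  15   1   5   4  -4]
 [  5   6   9   8  14  18  18  17  14   4   6   9   7]
 [  6   6   7  13  17  17  17  16  14  12   6   7   5]
 [  7   6   8  15  14  19  20  16  14  14   6   6   7]]
[[347, 241], [262, 245], [263, 222], [341, 219]]
[[259.1, 245.2], [260.0, 221.0], [343.5, 217.6], [350.0, 241.0]]
```

The ball sits in its pocket, the spout is upright in its socket, and the tray outline matches a level pose. I'll hand it in.

```bash
python3 -c "
from station import robot
print(robot.hand_in())"
```

```text
the job is handed in; nothing more can be done
None
```

I handed the job in at about 20 s, but no verdict came back: my last checks showed the spout standing in its socket, the ball in its pocket, and the tray held level and still about 10 cm up and 2 cm from the mat's centre.

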